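# Set the sauce doser to portion 5 and hold it ready over the ramekin

### The arm

A 7-joint arm with a two-finger parallel gripper is mounted at the origin on a cart in front of the work surface, level with it; the furniture and walls round the work are solid. World frame = base frame: x ahead of the robot, y to its left, z up, the work surface at z = 0. Lengths are in m, angles in rad, forces in N, time in s.
With the tool pointing down it reaches from about 0.4 to 0.875 m from the base axis. Payload 19.3 kg.
Tool frame: the origin (TCP) lies at the very end of the fingers, on their centre line; the grasp point (between the pads) lies 19 mm behind it; z points along the fingers, y is the line along which they close (so a half turn about z gives the same grasp; the last joint's range is limited). The gripper opens to 85 mm and grips with 20 to 120 N. Pads are 22 mm wide; open, the fingers measure 114 mm over their backs; the gripper's body (76 mm by 85 mm) begins 54 mm behind the grasp point. The pads swing forward as they close: fully open they stand 13 mm farther back than shut.
Start: joints at [1.11, 0.521, -0.036, 1.599, 0.021, 1.021, -0.113], TCP at [0.238, -0.578, 0.208] pointing down, gripper open.
Joint ranges: [-2.91, 2.91], [-0.3, 2.13], [-1.5, 1.42], [0.17, 2.43], [-1.26, 4.41], [0.16, 1.93], [-2.52, 2.52]. Speed limits (rad/s): [1.89, 1.89, 2.39, 2.39, 3.01, 3.01, 3.01].

### API

Orientations are given as [roll, pitch, yaw] about the fixed x, y, z axes, in that order (R = Rz(yaw) Ry(pitch) Rx(roll)).
In Python, from workcell import monitor, optics, job_done gives the robot as it stands.
- The arm moves only by the shell command python3 -m handwheel 'ROWS' [FORCE]. ROWS is JSON, a list of rows, each an object of numbers: "dx", "dy", "dz": the shift along the tool's x, y, z in cm; "wx", "wy", "wz": the turn, a rotation vector about the tool's x, y, z in rad; "claw": the opening in per cent of the stroke, from 0 (shut) to 100 (fully open). A call has 1 to 8 rows; each row shifts and turns the commanded pose from where the row before left it, along the tool's axes as they then stand; what a row does not reach is not made up. A row lasts 1/8 s, in which the tool goes at most 62.5 mm and 10.7 degrees, less where a joint would pass 70% of its speed; a pose out of reach is approached as far as the arm can. A call with a gripper value outside its range is refused whole. The fingers move at their own pace and stop on an object; FORCE is the grip in N (left out, the last holds). Time passes only in rows, so rows that do not move let the fingers close. It gives the time, the measured TCP pose, the force, the opening and the grip force at its end, in the units of the state.
- monitor.observe(): the state, without advancing time (a new reading comes with each control period).
- optics.grab_frame(name): name is "scene" or "top" or "wrist"; returns a dict with "frame" (384x512x3 uint8, blue, green, red), "fovy" (degrees; the focal length in pixels is half the picture's height over the tangent of half this angle, whatever the lens; pixels are square), "cx", "cy" (the principal point, pixels), "R" (3x3) and "t" (3): a world point X has camera coordinates R X + t. Camera axes: x right, y down, z forward; pixel columns grow to the right and rows downward; lengths in m; the calibration is good to about 2 mm. The wrist camera is an equidistant fisheye: a pixel r from the principal point sees the ray r / f radians off the axis. A picture is of the moment at which its call begins. There is no depth.
- job_done(): hands the job in; it is judged then, once.
Trained networks look in the newest picture that a camera, given by its name, has taken for a name from the list of things; names that differ only in an ending like _2 or _b are one class to them, and where a whole thing is asked for, a point or a joint stands for the part that bears it (a point fixed in the world has none). Each returns a list of dicts, best first, with "p" (0 to 1); they miss things now and then, are a little off and sometimes report something else, mostly with a low value. They report only what shows in the picture. A call takes as long as a camera call. They do not tell look-alikes from the thing itself.
- optics.masks_of(name, camera): "region" (384x512 bool, what is visible of it) and "rect" ([left, top, width, height] in pixels, round what is visible of it).
The state is a dict: "clock": time; "qpos": joint angles; "qd": joint speeds; "joint_efforts": joint torques, N m; "position": TCP position; "tool_rot": TCP orientation; "force": force on the tool from outside, world axes, zero at the start; "moment": the same for the moment, N m; "grip_width": finger opening in m; "finger_force": force on a finger pad.
Only numpy, scipy, OpenCV 4.12 (cv2) and the standard library are available. Lean on these libraries where they do the work, as an engineer would, in place of code of your own. Each camera call takes 0.05 s, during which the arm holds its last target. There are 200 camera calls.

### The job

With the sauce doser standing in its keyed stand, turn its portion collar to 5; then lift the doser out, carry it over the condiment rack and bring its nozzle over the middle of the ramekin on the serving tray, ready to dose. Finish while holding it there, upright and still, with the nozzle tip one to two centimetres above the ramekin's rim and touching nothing, and the collar still at 5. Do not touch the ramekin with the doser, and leave the jars, grinders and the other things on the counter where they stand.

Things in the scene. Friction and masses are not known exactly. Their poses are not given: they have to be found in the camera images.
- doser: Loose hand-held sauce doser, 163 mm high, 0.25 to 0.5 kg. Origin: nozzle tip; z up its axis; -x the side with numerals. Along z (mm): nozzle 13 across and cone 0-38; square steel barrel 44 x 44, 38-100; white disc 72 across with numerals 1 to 6, 100-106; black ribbed collar 48 across, 106.5-130; steel round head 34 across, fixed to the barrel, good for lifting, 132-160; fixed black button to 163.
- portion_collar (a joint): Collar angle about the doser's z, rad, grows anticlockwise seen from above. Setting n at (n-1)*pi/6: 1 at 0, 5 at 2.094; stops just past 1 and 6. Clicks: a sprung ball pulls it to the nearest setting when let go; about 0.1 N m turns it on. Starts at 1, 2 or 3. White pointer on side and foot (to 27 mm from axis) stands at 105 deg + angle from the doser's +x; numeral 5 is at 225 deg.
- collar_grip (a point): On the collar's axis at half its height (13 mm above the disc; collar 48 mm across, 23.5 mm high). The head's top (with its button) is 44 mm above this point.
- head_grip (a point): On the doser's axis at half the height of the round head (34 mm across, from 14 mm below this point to 14 mm above; then the button, 3 mm). 146 mm above the nozzle tip.
- nozzle_tip (a point): Centre of the nozzle's lower end (tube 11 mm across there); same point as the doser's origin.
- doser_stand: Fixed stand, foot 105 x 96 x 8 mm; two cheeks carry a square steel socket, 58 mm outside, 46 mm inside, top at 94 mm; the lowest 28 mm of the barrel sits in it and cannot turn (a few degrees of play). Seated, the nozzle tip is 28 mm above the worktop on the stand's axis, axes parallel to the stand's; lifting 70 mm clears the socket. Origin: centre of the foot's underside.
- condiment_rack: Fixed low dark steel rack, 270 x 66 mm, 58 mm high, long axis its x, between stand and tray; holds four upright jars that reach up to 132 mm above the worktop. Origin: centre of its underside.
- salt_grinder: Grinder with white cap and white collar ring, 44 mm across, 124 mm high, loose in the rack. Origin: centre of underside.
- pepper_grinder: Grinder with white cap and black ring, 44 mm across, 124 mm high, loose in the rack. Origin: centre of underside.
- jar_one: Spice jar with reddish-brown lid top, 41 mm across, 105 mm high, loose in the rack. Origin: centre of underside.
- jar_two: Spice jar with black lid, dried green leaves inside, 41 mm across, 105 mm high, loose in the rack. Origin: centre of underside.
- tray: Fixed wooden serving tray 268 x 128 mm, rim 13 mm high, floor 6 mm above the worktop, steel handle at each end; long axis its x. Carries the ramekin to be served, the shaker and the toothpick glass in any order. Origin: centre of underside.
- tray_ramekin: The target: white round ramekin 80 mm across, rim 36 mm above its base, about 78 g, loose, the only ramekin on the tray. Origin: centre of underside.
- shaker: Glass cheese shaker with white top, 44 mm across, 90 mm high, loose on the tray. Origin: centre of underside.
- toothpicks: Tumbler of toothpicks, 62 mm across, 72 mm high, loose on the tray. Origin: centre of underside.
- cutter: Pizza wheel cutter with black handle, 210 mm long, lying on the worktop at the right; a bystander. Origin: centre of underside.
- spare_ramekin: Another ramekin of the same kind, standing on the bare worktop at the right; not to be used. Origin: centre of underside.
Mind the look-alikes: they are no part of the job. Leave any purple look-alike of the shaker alone.

How it is judged:
By the outcome, as a careful person would: the job done as asked, in the order asked, and still so for the second after the job is handed in, while the arm keeps its last pose, push and grip.
It also fails if it takes over 64 s, if anything falls off the work surface, if the arm or the gripper's body presses on something with over 40 N, if the wrist force passes 120 N, or if a joint passes its speed limit or range.

## Working session

There is one attempt and no reset: what is moved stays moved. The work goes in short steps, Python scripts to look and compute and a shell command to move; the robot and the scene stay as the last step left them, time stands still between calls to the robot, and variables do not carry over. Pictures are saved under pics/ and viewed, at most 10 in all, crops included, and the job is handed in when it is done.

```bash
mkdir -p pics; ls
cat > h.py <<'E'
import numpy as np,cv2
from workcell import monitor,optics
def grab(n,save=None):
    d=optics.grab_frame(n)
    if save: cv2.imwrite('pics/'+save,d['frame'])
    return d
def foc(d): return 192/np.tan(np.radians(d['fovy'])/2)
def ray(d,u,v):
    f=foc(d);R=np.array(d['R']);t=np.array(d['t'])
    return -R.T@t, R.T@np.array([(u-d['cx'])/f,(v-d['cy'])/f,1])
def atz(d,u,v,z):
    c,r=ray(d,u,v); return c+r*(z-c[2])/r[2]
def proj(d,X):
    p=np.array(d['R'])@np.array(X)+np.array(d['t']);f=foc(d)
    return d['cx']+f*p[0]/p[2],d['cy']+f*p[1]/p[2]
E
python3 - <<'E'
from h import *
ims=[]
for c in ['scene','top']:
    d=grab(c); ims.append(d['frame'])
    print(c,foc(d),d['cx'],d['cy'],-np.array(d['R']).T@np.array(d['t']))
    for n in ['doser','portion_collar','doser_stand','condiment_rack','tray','tray_ramekin','shaker','toothpicks','salt_grinder','jar_one']:
        for m in optics.masks_of(n,c)[:3]:
            if m['p']<.3: continue
            r=m['rect'];print(n,round(m['p'],2),r,atz(d,r[0]+r[2]/2,r[1]+r[3]/2,0.04).round(3))
cv2.imwrite('pics/s.png',cv2.resize(ims[0],(768,576)));cv2.imwrite('pics/t.png',cv2.resize(ims[1],(768,576)))
print(monitor.observe())
E
```

```text
pics
scene 480.9042997305398 247.8509589207685 182.54220471719773 [-0.45716763  0.98749462  1.12329565]
doser 0.77 [141.7, 218.9, 22.8, 30.9] [0.588 0.345 0.04 ]
portion_collar 0.63 [148.9, 220.6, 13.5, 15.8] [0.604 0.321 0.04 ]
portion_collar 0.52 [174.7, 196.6, 14.9, 25.1] [0.616 0.194 0.04 ]
condiment_rack 0.79 [158.4, 203.1, 62.6, 51.2] [0.519 0.245 0.04 ]
tray 0.85 [189.0, 187.8, 77.0, 39.1] [0.504 0.079 0.04 ]
tray_ramekin 0.82 [215.2, 191.7, 24.3, 14.0] [0.54  0.045 0.04 ]
tray_ramekin 0.72 [146.2, 219.0, 18.3, 19.1] [0.605 0.322 0.04 ]
shaker 0.59 [240.2, 192.2, 12.2, 20.8] [0.473 0.015 0.04 ]
shaker 0.54 [217.9, 240.9, 10.0, 23.4] [0.355 0.249 0.04 ]
toothpicks 0.53 [199.5, 179.5, 16.6, 21.1] [0.63  0.057 0.04 ]
salt_grinder 0.73 [195.5, 209.4, 16.9, 26.8] [0.505 0.192 0.04 ]
jar_one 0.69 [162.8, 187.5, 13.1, 29.3] [0.68  0.199 0.04 ]
top 353.54336414021935 248.97403087536313 199.7131853626526 [ 0.30759859 -0.03566582  1.16176102]
doser 0.82 [101.4, 185.3, 26.7, 23.5] [0.533 0.424 0.04 ]
doser 0.55 [169.6, 148.9, 16.8, 23.9] [0.658 0.223 0.04 ]
portion_collar 0.63 [104.0, 19
[... 853 characters left out ...]
 ]
{'clock': 1.1, 'qpos': array([ 1.10979461,  0.52139   , -0.03629024,  1.59950238,  0.02120335,
        1.02110369, -0.11276124]), 'qd': array([-0.0005732 , -0.00077772, -0.00016993,  0.00226134, -0.00044566,
       -0.00086122, -0.00172604]), 'joint_efforts': array([-1.27666950e-03, -9.26839256e+01,  1.97739109e+00, -3.70229101e+01,
        1.78685499e-02,  2.01414339e-03, -1.15129315e-04]), 'position': array([ 0.2380481 , -0.57788026,  0.20799627]), 'tool_rot': array([-3.14157458e+00,  8.61555064e-06,  3.90790894e-01]), 'force': array([-0.02036   ,  1.20471306, -0.675953  ]), 'moment': array([-0.01061051,  0.02068409,  0.04684862]), 'finger_force': 0.0, 'grip_width': 0.08512892489965371}
```

View pics/t.png

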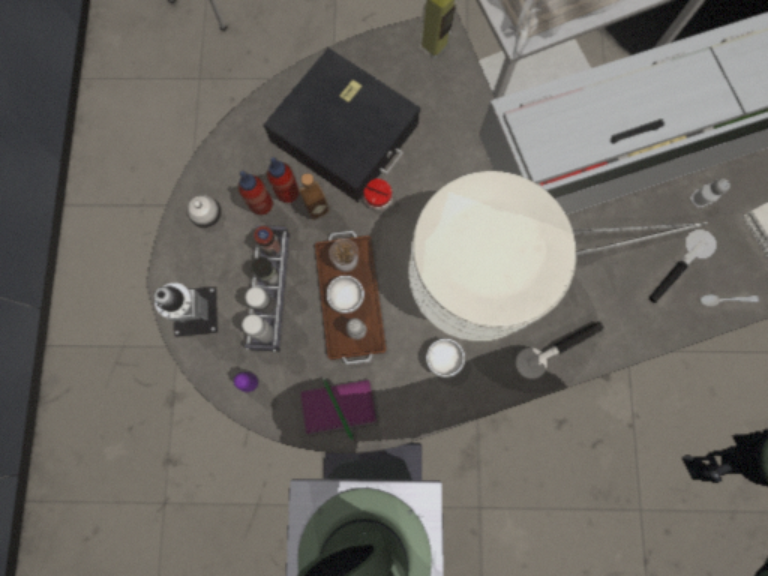

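View pics/s.png

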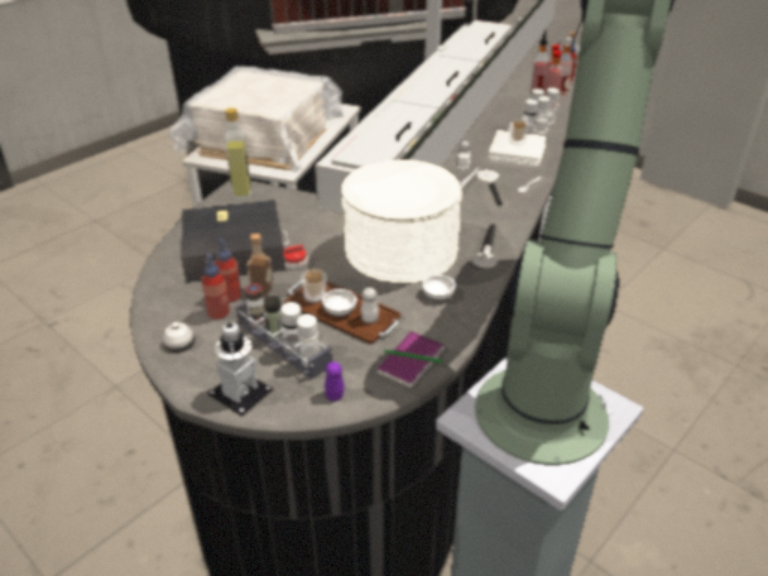

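The top picture (768 wide) shows the stand and doser at (180,303), the rack with jars at (263,290), the tray with the target ramekin at (345,294), and the spare ramekin on bare worktop at (445,357). A tall white stack stands at (495,255). In the scene picture the doser is at (235,365), and the purple look-alike is at (334,380). The target is the ramekin at (345,294), because it is the only one on the tray.

Run:
```python
from h import *
a=grab('top');b=grab('scene')
A=cv2.resize(a['frame'][170:240,85:185],None,fx=8,fy=8,interpolation=2)[:560]
B=cv2.resize(b['frame'][185:275,125:240],(766,600),interpolation=2)
cv2.imwrite('pics/tc.png',A);cv2.imwrite('pics/sc.png',B)
for z in (0,.1,.2,.3): print(z,[atz(a,495/1.5,255/1.5,z).round(3),atz(a,415/1.5,255/1.5,z).round(3),atz(a,495/1.5,173/1.5,z).round(3)])
print(atz(b,400/1.5,278/1.5,0),atz(a,495/1.5,338/1.5,0))
```

```text
0 [array([ 0.641, -0.287,  0.   ]), array([ 0.64 , -0.106,  0.   ]), array([ 0.839, -0.293,  0.   ])]
0.1 [array([ 0.612, -0.265,  0.1  ]), array([ 0.611, -0.1  ,  0.1  ]), array([ 0.793, -0.271,  0.1  ])]
0.2 [array([ 0.583, -0.244,  0.2  ]), array([ 0.582, -0.094,  0.2  ]), array([ 0.748, -0.249,  0.2  ])]
0.3 [array([ 0.555, -0.222,  0.3  ]), array([ 0.554, -0.088,  0.3  ]), array([ 0.702, -0.227,  0.3  ])]
[ 0.52203315 -0.15279298  0.        ] [ 0.45203296 -0.28066504  0.        ]
```

View pics/tc.png

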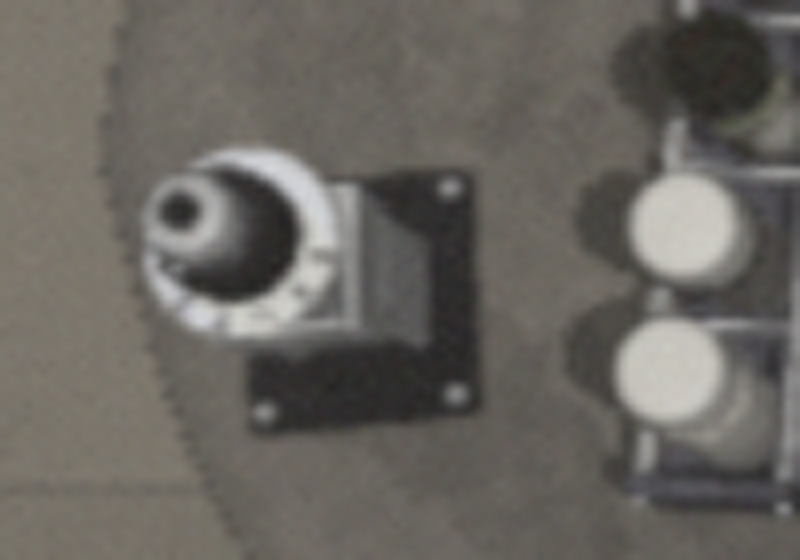

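View pics/sc.png

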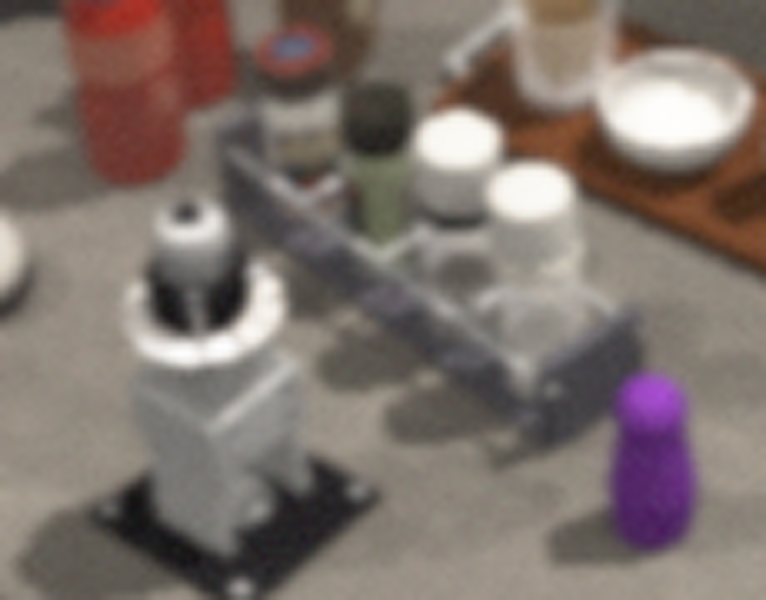

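Run:
```python
from h import *
a=grab('top');b=grab('scene')
T=lambda x,y:(85+x/8,170+y/8); S=lambda x,y:(125+x/6.661,185+y/6.667)
for n,t,s,z in [('button',(180,210),(186,212),.191),('disc',(238,243),(207,312),.134)]:
    print(n,atz(a,*T(*t),z).round(4),atz(b,*S(*s),z).round(4))
C=[atz(a,*T(*t),.008) for t in [(470,172),(480,408),(250,432)]]
print(C, np.linalg.norm(C[0]-C[1]),np.linalg.norm(C[2]-C[1]))
print('centre',(C[0]+C[2])/2,'yaw',np.degrees(np.arctan2(*(C[0]-C[1])[[1,0]])),np.degrees(np.arctan2(*(C[2]-C[1])[[1,0]]))-90)
# pointer in scene: collar side at z~.145, and foot
for p,z in [((197,310),.146),((197,328),.135)]: print(atz(b,*S(*p),z))
for r,z in [((160,30),0)]: pass
# jars tops, purple top
for t,z in [((685,225),.132),((670,370),.132),((715,65),.113)]: print('jar',atz(a,*T(*t),z).round(3))
print('purple',atz(a,245/1.5,381/1.5,.08).round(3))
# sample of stack height: base-left edge and top by scene
for z in (.15,.2,.25): print(z,'scene top centre',atz(b,402/1.5,195/1.5,z).round(3),'top cam',atz(a,495/1.5,248/1.5,z).round(3))
for n in ['tray_ramekin']:
  for c,d in (('top',a),('scene',b)):
    m=optics.masks_of(n,c)[0];r=m['rect'];print(n,m['p'],atz(d,r[0]+r[2]/2,r[1]+r[3]/2,.03).round(4))
```

```text
button [0.5052 0.3828 0.191 ] [0.5039 0.387  0.191 ]
disc [0.5044 0.3845 0.134 ] [0.4993 0.3877 0.134 ]
[array([0.55961141, 0.34053348, 0.008     ]), array([0.45989181, 0.32950151, 0.008     ]), array([0.44906732, 0.42429247, 0.008     ])] 0.10032796901241231 0.09540700358023047
centre [0.50433936 0.38241298 0.008     ] yaw 6.312956052739783 6.514577674020188
[0.49216616 0.39718604 0.146     ]
[0.49319955 0.39812005 0.135     ]
jar [0.513 0.218 0.132]
jar [0.458 0.221 0.132]
jar [0.579 0.215 0.113]
purple [0.35  0.244 0.08 ]
0.15 scene top centre [ 0.63  -0.282  0.15 ] top cam [ 0.612 -0.255  0.15 ]
0.2 scene top centre [ 0.575 -0.217  0.2  ] top cam [ 0.597 -0.244  0.2  ]
0.25 scene top centre [ 0.519 -0.152  0.25 ] top cam [ 0.582 -0.233  0.25 ]Traceback (most recent call last):
  File "<stdin>", line 19, in <module>
IndexError: list index out of range
```

Doser axis is about (0.504, 0.384), yaw about 6.4°. The pointer looks to be at setting 2, and I'll confirm that with the wrist camera. Going up and over now.

```bash
python3 -m handwheel '[{"dz":-5},{"dz":-5},{"dz":-5},{"dz":-5},{"dx":4,"dy":-4.1},{"dx":4,"dy":-4.1},{"dx":4,"dy":-4.1},{"dx":4,"dy":-4.1}]' && python3 -m handwheel '[{"dx":4,"dy":-4.1},{"dx":4,"dy":-4.1},{"dx":4,"dy":-4.1},{"dx":4,"dy":-4.1},{"dx":4,"dy":-4.1},{"dx":4,"dy":-4.1},{},{}]'
cat >> h.py <<'E'
def to(x,y,z):
    s=monitor.observe();p=s['position'];w=s['tool_rot'][2]
    from scipy.spatial.transform import Rotation as Q
    R=Q.from_euler('xyz',s['tool_rot']).as_matrix()
    print('clock',s['clock'],'p',p.round(4),'rot',s['tool_rot'].round(3),'q7',s['qpos'].round(2),'F',s['force'].round(1),'grip',s['grip_width'],s['finger_force'])
    print('tool cm',(R.T@(np.array([x,y,z])-p)*100).round(2))
E
python3 -c "
from h import *
to(.504,.384,.33)"
```

```text
clock 1.35 p [ 0.2381 -0.5779  0.208 ] rot [3.142 0.    0.391] q7 [ 1.11  0.52 -0.04  1.6   0.02  1.02 -0.11] F [ 0.5 -0.7 -1.1] grip 0.08557420503353799 0.0
tool cm [ 61.23 -78.81 -12.2 ]schema error: expected keys dx, dy, dz, wx, wy, wz, claw
```

```bash
python3 -m handwheel '[{"dx":0,"dy":0,"dz":-5,"wx":0,"wy":0,"wz":0,"claw":100},{"dx":0,"dy":0,"dz":-5,"wx":0,"wy":0,"wz":0,"claw":100},{"dx":0,"dy":0,"dz":-5,"wx":0,"wy":0,"wz":0,"claw":100},{"dx":0,"dy":0,"dz":-5,"wx":0,"wy":0,"wz":0,"claw":100},{"dx":4,"dy":-4.1,"dz":0,"wx":0,"wy":0,"wz":0,"claw":100},{"dx":4,"dy":-4.1,"dz":0,"wx":0,"wy":0,"wz":0,"claw":100},{"dx":4,"dy":-4.1,"dz":0,"wx":0,"wy":0,"wz":0,"claw":100},{"dx":4,"dy":-4.1,"dz":0,"wx":0,"wy":0,"wz":0,"claw":100}]' && python3 -m handwheel '[{"dx":4,"dy":-4.1,"dz":0,"wx":0,"wy":0,"wz":0,"claw":100},{"dx":4,"dy":-4.1,"dz":0,"wx":0,"wy":0,"wz":0,"claw":100},{"dx":4,"dy":-4.1,"dz":0,"wx":0,"wy":0,"wz":0,"claw":100},{"dx":4,"dy":-4.1,"dz":0,"wx":0,"wy":0,"wz":0,"claw":100},{"dx":4,"dy":-4.1,"dz":0,"wx":0,"wy":0,"wz":0,"claw":100},{"dx":4,"dy":-4.1,"dz":0,"wx":0,"wy":0,"wz":0,"claw":100},{"dx":0,"dy":0,"dz":0,"wx":0,"wy":0,"wz":0,"claw":100}]'
python3 -c "
from h import *
to(.504,.384,.33)"
```

```text
clock: 2.35
position: [0.324, -0.3635, 0.4081]
tool_rot: [3.141, -0.0, 0.391]
force: [1.6, -0.5, 0.6]
grip_width: 0.0854
finger_force: 0.0
clock: 3.22
position: [0.4525, -0.0426, 0.4081]
tool_rot: [-3.141, -0.001, 0.397]
force: [-0.4, -0.9, -0.6]
grip_width: 0.0853
finger_force: 0.0
clock 3.225 p [ 0.4525 -0.0426  0.4081] rot [-3.141e+00 -1.000e-03  3.970e-01] q7 [ 0.4   0.1  -0.47  1.69  0.04  1.36 -1.26] F [-0.4 -0.9 -0.6] grip 0.08531445116250343 0.0
tool cm [ 21.23 -37.35   7.85]
```

```bash
python3 -m handwheel '[{"dx":2.7,"dy":-4.7,"dz":0,"wx":0,"wy":0,"wz":0,"claw":100},{"dx":2.7,"dy":-4.7,"dz":0,"wx":0,"wy":0,"wz":0,"claw":100},{"dx":2.7,"dy":-4.7,"dz":0,"wx":0,"wy":0,"wz":0,"claw":100},{"dx":2.7,"dy":-4.7,"dz":0,"wx":0,"wy":0,"wz":0,"claw":100},{"dx":2.7,"dy":-4.7,"dz":1,"wx":0,"wy":0,"wz":0,"claw":100},{"dx":2.7,"dy":-4.7,"dz":2,"wx":0,"wy":0,"wz":0,"claw":100},{"dx":2.7,"dy":-4.7,"dz":2,"wx":0,"wy":0,"wz":0,"claw":100},{"dx":2.3,"dy":-4.4,"dz":2,"wx":0,"wy":0,"wz":0,"claw":100}]' && python3 -m handwheel '[{"dx":0,"dy":0,"dz":0,"wx":0,"wy":0,"wz":0,"claw":100},{"dx":0,"dy":0,"dz":0,"wx":0,"wy":0,"wz":0,"claw":100}]'
cat >> h.py <<'E'
def fproj(d,X):
    p=np.array(d['R'])@np.array(X)+np.array(d['t']);f=foc(d)
    th=np.arctan2(np.hypot(p[0],p[1]),p[2]);ph=np.arctan2(p[1],p[0])
    return d['cx']+f*th*np.cos(ph),d['cy']+f*th*np.sin(ph)
def fatz(d,u,v,z):
    f=foc(d);x,y=(u-d['cx']),(v-d['cy']);r=np.hypot(x,y);th=r/f
    q=np.array([np.sin(th)*x/r,np.sin(th)*y/r,np.cos(th)]);R=np.array(d['R']);c=-R.T@np.array(d['t']);w=R.T@q
    return c+w*(z-c[2])/w[2]
E
python3 -c "
from h import *
to(.504,.384,.14)
d=grab('wrist')
print(d['cx'],d['cy'],foc(d),-np.array(d['R']).T@np.array(d['t']))
print(fproj(d,[.504,.384,.191]),fproj(d,[.504,.384,.134]))
u,v=map(int,fproj(d,[.504,.384,.15]))
y0=max(0,v-75);x0=max(0,u-90);c=d['frame'][y0:y0+150,x0:x0+180];print(x0,y0,c.shape)
cv2.imwrite('pics/w1.png',cv2.resize(c,None,fx=4,fy=4,interpolation=2))"
```

```text
clock: 4.22
position: [0.5063, 0.3801, 0.3371]
tool_rot: [3.141, 0.0, 0.39]
force: [1.2, -0.5, -0.2]
grip_width: 0.0856
finger_force: 0.0
clock: 4.47
position: [0.5062, 0.3783, 0.338]
tool_rot: [3.141, 0.0, 0.39]
force: [-0.1, -0.6, -0.1]
grip_width: 0.0855
finger_force: 0.0
clock 4.475 p [0.5062 0.3783 0.338 ] rot [3.141 0.    0.39 ] q7 [-0.31  0.5  -0.67  1.38  0.31  1.37 -2.16] F [-0.1 -0.6 -0.1] grip 0.0854898460131996 0.0
tool cm [ 0.02 -0.62 19.8 ]
258.61493793091546 190.1981128827437 297.3186396354542 [0.58086001 0.40854544 0.50313544]
(np.float64(252.11414015068152), np.float64(170.84058232280753)) (np.float64(252.99013248755475), np.float64(159.6460154219503))
162 87 (150, 180, 3)
```

View pics/w1.png

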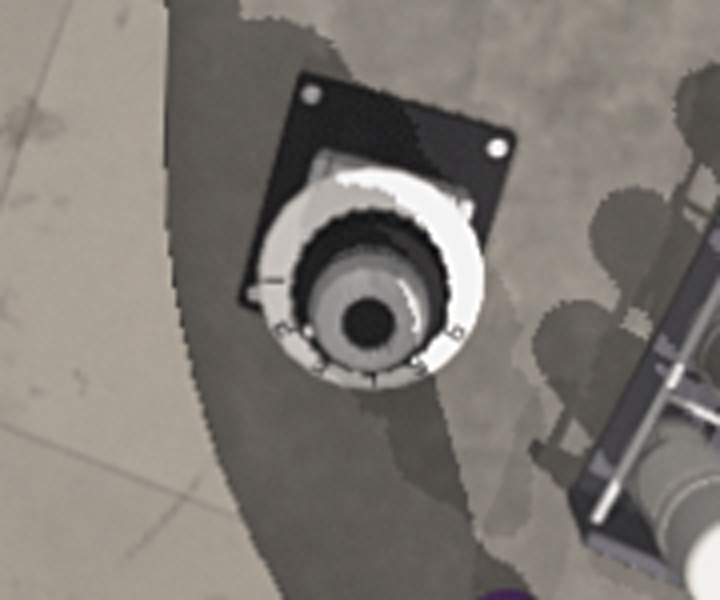

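The wrist crop shows the button at (368,323), the disc centre at (371,278), and the white pointer at (305,330) beside numeral 2. So the collar is at setting 2 and needs +90° anticlockwise to reach 5, which is at (420,368).

```bash
python3 -c "
from h import *
d=grab('wrist')
b=fatz(d,254,167.75,.191);c=fatz(d,254.75,156.5,.134);print(b,c)
to(.504,.383,.139)"
```

```text
[0.50820843 0.38304032 0.191     ] [0.50892295 0.38312754 0.134     ]
clock 4.575 p [0.5064 0.3779 0.3387] rot [ 3.141e+00 -1.000e-03  3.890e-01] q7 [-0.31  0.5  -0.67  1.38  0.31  1.37 -2.16] F [-0.2 -0.6  0.1] grip 0.08552088628569238 0.0
tool cm [-0.05 -0.58 19.97]
```

```bash
python3 -m handwheel '[{"dx":0.15,"dy":-0.5,"dz":4,"wx":0,"wy":0,"wz":0,"claw":100},{"dx":0,"dy":0,"dz":5,"wx":0,"wy":0,"wz":0,"claw":100},{"dx":0,"dy":0,"dz":5,"wx":0,"wy":0,"wz":0,"claw":100},{"dx":0,"dy":0,"dz":4,"wx":0,"wy":0,"wz":0,"claw":100},{"dx":0,"dy":0,"dz":1.9,"wx":0,"wy":0,"wz":0,"claw":100},{"dx":0,"dy":0,"dz":0,"wx":0,"wy":0,"wz":0,"claw":100},{"dx":0,"dy":0,"dz":0,"wx":0,"wy":0,"wz":0,"claw":100}]' 40
python3 -c "
from h import *
to(.506,.383,.139)
d=grab('wrist');u,v=map(int,fproj(d,[.506,.383,.15]));print(u,v)
cv2.imwrite('pics/w2.png',cv2.resize(d['frame'][max(0,v-95):v+95,u-120:u+120],None,fx=3,fy=3,interpolation=2))"
```

```text
clock: 5.45
position: [0.506, 0.3848, 0.1408]
tool_rot: [-3.141, -0.002, 0.39]
force: [-0.1, -0.2, -0.3]
grip_width: 0.0857
finger_force: 0.0
clock 5.45 p [0.506  0.3848 0.1408] rot [-3.141e+00 -2.000e-03  3.900e-01] q7 [-0.35  0.67 -0.61  1.61  0.44  0.99 -2.28] F [-0.1 -0.2 -0.3] grip 0.08566310195734617 0.0
tool cm [-0.07  0.17  0.18]
260 238
```

View pics/w2.png

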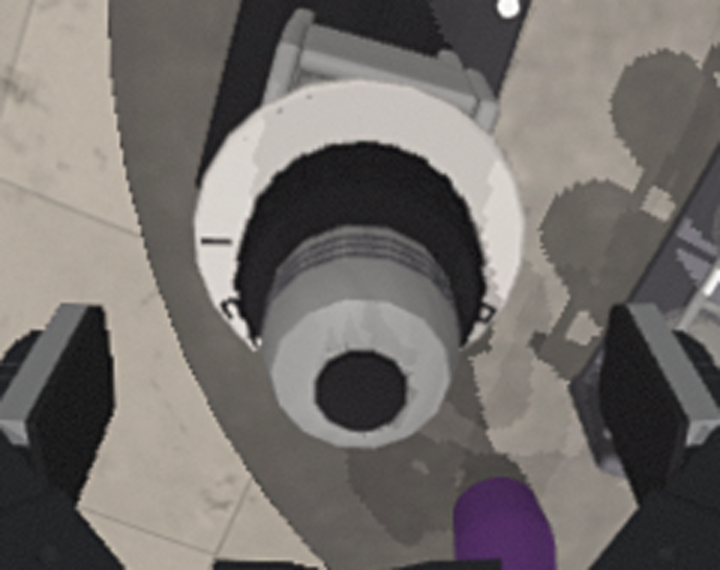

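```bash
python3 -c "
from h import *
d=grab('wrist')
b=fatz(d,140+360/3,143+390/3,.191);c=fatz(d,140+359/3,143+232/3,.134);print(b,c)
to(b[0],b[1],.139);to(c[0],c[1],.139)"
```

```text
[0.50875827 0.38459554 0.191     ] [0.51022441 0.38514634 0.134     ]
clock 5.55 p [0.5058 0.3848 0.1406] rot [-3.141e+00 -2.000e-03  3.900e-01] q7 [-0.35  0.67 -0.61  1.61  0.44  0.99 -2.28] F [ 0.2 -0.1 -0.2] grip 0.08528902719634424 0.0
tool cm [0.26 0.13 0.16]
clock 5.55 p [0.5058 0.3848 0.1406] rot [-3.141e+00 -2.000e-03  3.900e-01] q7 [-0.35  0.67 -0.61  1.61  0.44  0.99 -2.28] F [ 0.2 -0.1 -0.2] grip 0.08528902719634424 0.0
tool cm [0.42 0.13 0.16]
```

```bash
python3 -m handwheel '[{"dx":0.3,"dy":0.05,"dz":0.2,"wx":0,"wy":0,"wz":0,"claw":100},{"dx":0,"dy":0,"dz":0,"wx":0,"wy":0,"wz":0,"claw":60},{"dx":0,"dy":0,"dz":0,"wx":0,"wy":0,"wz":0,"claw":40},{"dx":0,"dy":0,"dz":0,"wx":0,"wy":0,"wz":0,"claw":20},{"dx":0,"dy":0,"dz":0,"wx":0,"wy":0,"wz":0,"claw":20},{"dx":0,"dy":0,"dz":0,"wx":0,"wy":0,"wz":0,"claw":20},{"dx":0,"dy":0,"dz":0,"wx":0,"wy":0,"wz":0,"claw":20},{"dx":0,"dy":0,"dz":0,"wx":0,"wy":0,"wz":0,"claw":20}]' 40
python3 -c "
from h import *
to(.506,.383,.139)"
```

```text
clock: 6.55
position: [0.5082, 0.3852, 0.1373]
tool_rot: [-3.142, -0.0, 0.391]
force: [-0.3, -0.6, 6.1]
grip_width: 0.0322
finger_force: 40.1
clock 6.55 p [0.5082 0.3852 0.1373] rot [-3.142 -0.     0.391] q7 [-0.35  0.68 -0.61  1.61  0.44  0.99 -2.28] F [-0.3 -0.6  6.1] grip 0.032218985961280505 40.126927339006215
tool cm [-0.28  0.12 -0.17]
```

```bash
python3 -c "
from h import *
d=grab('wrist');s=grab('scene')
A=cv2.resize(d['frame'][120:330,130:390],(495,400),interpolation=2)
B=cv2.resize(s['frame'][195:265,120:173],(303,400),interpolation=2)
cv2.imwrite('pics/c.png',np.hstack([A,B]))"
```

```text
(no output)
```

View pics/c.png

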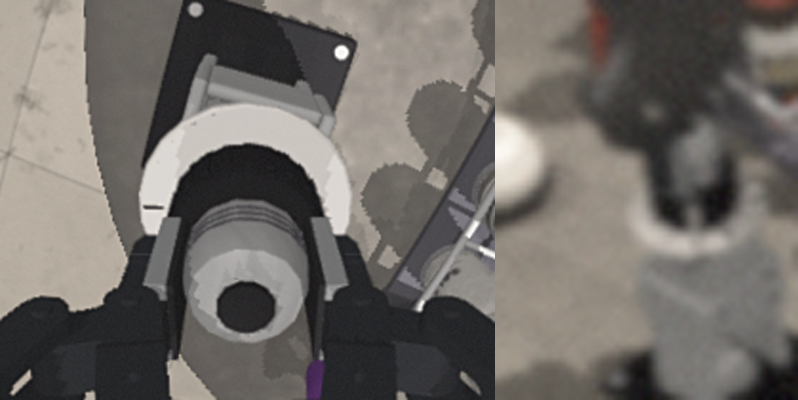

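The pads enclose the black collar at left x≈178 and right x≈318, with a visible gap to the head. I'll turn part way and check.

```bash
python3 -m handwheel '[{"dx":0,"dy":0,"dz":-0.1,"wx":0,"wy":0,"wz":-0.1,"claw":20},{"dx":0,"dy":0,"dz":0,"wx":0,"wy":0,"wz":-0.14,"claw":20},{"dx":0,"dy":0,"dz":0,"wx":0,"wy":0,"wz":-0.14,"claw":20},{"dx":0,"dy":0,"dz":0,"wx":0,"wy":0,"wz":-0.14,"claw":20},{"dx":0,"dy":0,"dz":0,"wx":0,"wy":0,"wz":0,"claw":20}]' 40
python3 -c "
from h import *
to(.508,.385,.139);print(monitor.observe()['moment'])
d=grab('wrist');s=grab('scene')
A=cv2.resize(d['frame'][120:330,130:390],(495,400),interpolation=2)
B=cv2.resize(s['frame'][195:265,120:173],(303,400),interpolation=2)
cv2.imwrite('pics/c2.png',np.hstack([A,B]))"
```

```text
clock: 7.28
position: [0.508, 0.3861, 0.1381]
tool_rot: [-3.14, -0.002, 0.913]
force: [-0.3, 4.4, 1.2]
grip_width: 0.0321
finger_force: 42.2
clock 7.275 p [0.508  0.3861 0.1381] rot [-3.14e+00 -2.00e-03  9.13e-01] q7 [-0.28  0.71 -0.73  1.6   0.53  1.03 -1.82] F [-0.3  4.4  1.2] grip 0.03205337754222039 42.200446834322065
tool cm [-0.09  0.07 -0.09]
[ 1.1889452   0.11606597 -0.29749952]
```

View pics/c2.png

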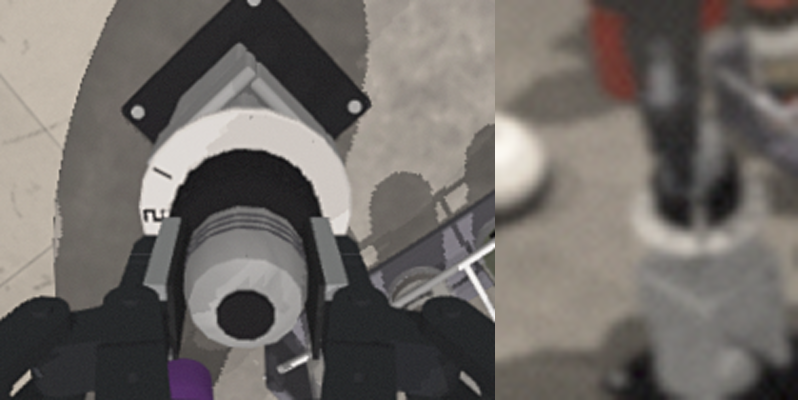

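```bash
python3 -m handwheel '[{"dx":0,"dy":0,"dz":0,"wx":0,"wy":0,"wz":0,"claw":20},{"dx":0,"dy":0,"dz":0,"wx":0,"wy":0,"wz":-0.15,"claw":20},{"dx":0,"dy":0,"dz":0,"wx":0,"wy":0,"wz":-0.16,"claw":20},{"dx":0,"dy":0,"dz":0,"wx":0,"wy":0,"wz":-0.16,"claw":20},{"dx":0,"dy":0,"dz":0,"wx":0,"wy":0,"wz":-0.16,"claw":20},{"dx":0,"dy":0,"dz":0,"wx":0,"wy":0,"wz":-0.16,"claw":20},{"dx":0,"dy":0,"dz":0,"wx":0,"wy":0,"wz":-0.16,"claw":20},{"dx":0,"dy":0,"dz":0,"wx":0,"wy":0,"wz":-0.15,"claw":20}]' 60
python3 -m handwheel '[{"dx":0,"dy":0,"dz":0,"wx":0,"wy":0,"wz":0,"claw":20},{"dx":0,"dy":0,"dz":0,"wx":0,"wy":0,"wz":0,"claw":70},{"dx":0,"dy":0,"dz":0,"wx":0,"wy":0,"wz":0,"claw":90},{"dx":0,"dy":0,"dz":0,"wx":0,"wy":0,"wz":0,"claw":90},{"dx":0,"dy":0,"dz":-4,"wx":0,"wy":0,"wz":0,"claw":90},{"dx":0,"dy":0,"dz":-5,"wx":0,"wy":0,"wz":0,"claw":90},{"dx":0,"dy":0,"dz":-5,"wx":0,"wy":0,"wz":0,"claw":90},{"dx":0,"dy":0,"dz":0,"wx":0,"wy":0,"wz":0,"claw":90}]'
python3 -c "
from h import *
to(.508,.385,.139)
d=grab('wrist');s=grab('scene')
u,v=map(int,fproj(d,[.508,.385,.14]))
A=cv2.resize(d['frame'][v-60:v+60,u-75:u+75],(495,400),interpolation=2)
B=cv2.resize(s['frame'][200:250,130:168],(303,400),interpolation=2)
print(u-75,v-60)
cv2.imwrite('pics/c3.png',np.hstack([A,B]))"
```

```text
clock: 8.38
position: [0.5075, 0.3852, 0.138]
tool_rot: [-3.141, -0.001, 2.015]
force: [-7.1, 3.7, 2.4]
grip_width: 0.0319
finger_force: 61.9
clock: 9.38
position: [0.5087, 0.3863, 0.2818]
tool_rot: [3.136, -0.001, 2.01]
force: [-0.1, -0.1, -1.3]
grip_width: 0.0769
finger_force: 0.0
clock 9.375 p [0.5087 0.3863 0.2818] rot [ 3.136e+00 -1.000e-03  2.010e+00] q7 [-0.12  0.67 -1.06  1.44  0.58  1.37 -0.76] F [-0.1 -0.1 -1.3] grip 0.07687749145617756 0.0
tool cm [-0.11 -0.2  14.28]
181 111
```

View pics/c3.png

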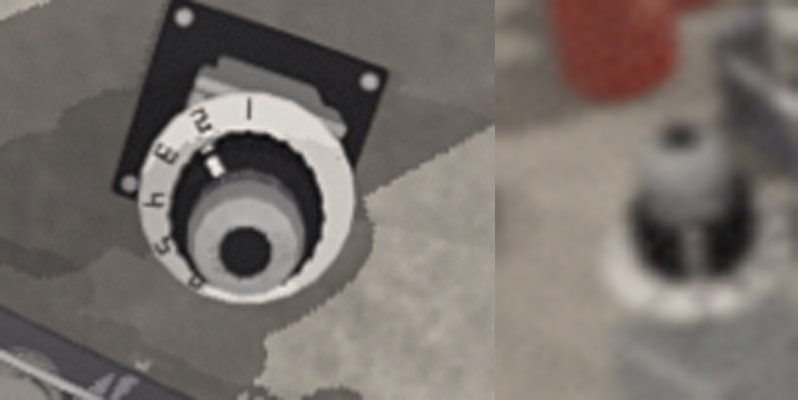

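The pointer at (212,160) is still at 2, so the collar did not turn. I'll work out from the earlier grip picture where the pads really were.

```bash
python3 -c "
from h import *
from scipy.spatial.transform import Rotation as Q
s=monitor.observe();d=optics.grab_frame('wrist')
T=Q.from_euler('xyz',s['tool_rot']).as_matrix();p=s['position']
R=np.array(d['R']);t=np.array(d['t'])
e=dict(d,R=R@T,t=R@p+t)   # tool coords -> camera
g=lambda X:tuple(np.round([(fproj(e,X)[0]-130)*1.904,(fproj(e,X)[1]-120)*1.905]).astype(int).tolist())
for w in (.016,.017,.024):
  for z in (0,-.005,-.01,-.019,-.035): print(w,z,[g([x,y,z]) for y in (-w,w) for x in (-.011,.011)])
# pose at time of grip -> head/collar edges
for r,z in ((.017,.188),(.017,.16),(.024,.158),(.036,.134)):
  print(r,z,[g([0,y,.1373-z]) for y in (-r,r)])
"
```

```text
0.016 0 [(195, 237), (193, 176), (292, 237), (294, 176)]
0.016 -0.005 [(194, 245), (192, 182), (293, 245), (296, 182)]
0.016 -0.01 [(193, 252), (190, 189), (294, 252), (297, 189)]
0.016 -0.019 [(191, 267), (188, 202), (297, 267), (300, 202)]
0.016 -0.035 [(186, 297), (182, 228), (301, 297), (305, 228)]
0.017 0 [(192, 237), (190, 176), (295, 237), (297, 176)]
0.017 -0.005 [(191, 245), (188, 182), (296, 245), (299, 182)]
0.017 -0.01 [(190, 252), (187, 189), (297, 252), (300, 189)]
0.017 -0.019 [(187, 267), (184, 202), (300, 267), (303, 202)]
0.017 -0.035 [(182, 297), (178, 228), (305, 297), (309, 228)]
0.024 0 [(172, 237), (168, 176), (316, 237), (319, 176)]
0.024 -0.005 [(170, 244), (166, 182), (318, 244), (321, 182)]
0.024 -0.01 [(168, 252), (164, 189), (319, 252), (323, 189)]
0.024 -0.019 [(164, 267), (160, 201), (323, 267), (327, 201)]
0.024 -0.035 [(157, 297), (152, 227), (330, 297), (335, 227)]
0.017 0.188 [(174, 297), (313, 297)]
0.017 0.16 [(184, 242), (303, 242)]
0.024 0.158 [(161, 238), (326, 238)]
0.036 0.134 [(135, 203), (352, 203)]
```

The pads were about 25 mm behind the reported TCP, so they closed on the head. I'll re-measure the axis and go deeper with the fingers at about 60 mm, so they stop on the disc.

```bash
python3 -c "
from h import *
d=grab('wrist')
b=fatz(d,181+245/3.3,111+250/3.333,.191);c=fatz(d,181+247/3.3,111+198/3.333,.134);print(b,c)
to(*((b+c)/2)[:2],.137)"
```

```text
[0.50555773 0.38406554 0.191     ] [0.50578216 0.38367024 0.134     ]
clock 9.575 p [0.508  0.3846 0.277 ] rot [-3.140e+00  1.000e-03  2.011e+00] q7 [-0.12  0.67 -1.05  1.44  0.58  1.36 -0.76] F [ 0.6 -0.2 -0.3] grip 0.07706256256334812 0.0
tool cm [ 0.04 -0.23 14.  ]
```

```bash
python3 -m handwheel '[{"dx":0,"dy":-0.1,"dz":4,"wx":0,"wy":0,"wz":0,"claw":70},{"dx":0,"dy":0,"dz":5,"wx":0,"wy":0,"wz":0,"claw":70},{"dx":0,"dy":0,"dz":3.5,"wx":0,"wy":0,"wz":0,"claw":70},{"dx":0,"dy":0,"dz":1.2,"wx":0,"wy":0,"wz":0,"claw":70},{"dx":0,"dy":0,"dz":0,"wx":0,"wy":0,"wz":0,"claw":70},{"dx":0,"dy":0,"dz":0,"wx":0,"wy":0,"wz":0,"claw":70}]' 
python3 -m handwheel '[{"dx":0,"dy":0,"dz":0.4,"wx":0,"wy":0,"wz":0,"claw":70},{"dx":0,"dy":0,"dz":0,"wx":0,"wy":0,"wz":0,"claw":70}]'
python3 -m handwheel '[{"dx":0,"dy":0,"dz":0.4,"wx":0,"wy":0,"wz":0,"claw":70},{"dx":0,"dy":0,"dz":0,"wx":0,"wy":0,"wz":0,"claw":70}]'
```

```text
clock: 10.32
position: [0.5076, 0.3852, 0.1423]
tool_rot: [3.14, -0.0, 2.011]
force: [0.2, 0.8, -0.5]
grip_width: 0.0601
finger_force: 0.0
clock: 10.58
position: [0.5074, 0.3846, 0.1372]
tool_rot: [3.141, 0.0, 2.011]
force: [0.5, 0.5, 0.3]
grip_width: 0.0596
finger_force: 0.0
clock: 10.82
position: [0.5072, 0.3845, 0.1327]
tool_rot: [-3.141, 0.0, 2.011]
force: [-1.0, 0.1, 0.3]
grip_width: 0.0596
finger_force: 0.0
```

```bash
python3 -m handwheel '[{"dx":0,"dy":0,"dz":0.3,"wx":0,"wy":0,"wz":0,"claw":70},{"dx":0,"dy":0,"dz":0,"wx":0,"wy":0,"wz":0,"claw":70}]'
python3 -m handwheel '[{"dx":0,"dy":0,"dz":0.3,"wx":0,"wy":0,"wz":0,"claw":70},{"dx":0,"dy":0,"dz":0,"wx":0,"wy":0,"wz":0,"claw":70}]'
python3 -m handwheel '[{"dx":0,"dy":0,"dz":0,"wx":0,"wy":0,"wz":0,"claw":50},{"dx":0,"dy":0,"dz":0,"wx":0,"wy":0,"wz":0,"claw":40},{"dx":0,"dy":0,"dz":0,"wx":0,"wy":0,"wz":0,"claw":40},{"dx":0,"dy":0,"dz":0,"wx":0,"wy":0,"wz":0,"claw":40}]' 40
```

```text
clock: 11.08
position: [0.5072, 0.3846, 0.1298]
tool_rot: [-3.141, 0.0, 2.011]
force: [0.2, -0.4, 0.2]
grip_width: 0.0598
finger_force: 0.0
clock: 11.32
position: [0.5072, 0.3845, 0.1267]
tool_rot: [-3.141, 0.0, 2.011]
force: [-0.6, -0.3, -0.3]
grip_width: 0.0599
finger_force: 0.0
clock: 11.82
position: [0.5072, 0.3847, 0.1274]
tool_rot: [3.141, 0.0, 2.011]
force: [-1.9, -1.5, 5.1]
grip_width: 0.045
finger_force: 40.1
```

Width 45 mm (the reading runs about 2 mm low), so the pads now hold the collar. Turning 90° plus a little for play.

```bash
python3 -m handwheel '[{"dx":0,"dy":0,"dz":0,"wx":0,"wy":0,"wz":0,"claw":30},{"dx":0,"dy":0,"dz":0,"wx":0,"wy":0,"wz":-0.15,"claw":30},{"dx":0,"dy":0,"dz":0,"wx":0,"wy":0,"wz":-0.15,"claw":30},{"dx":0,"dy":0,"dz":0,"wx":0,"wy":0,"wz":-0.15,"claw":30},{"dx":0,"dy":0,"dz":0,"wx":0,"wy":0,"wz":-0.15,"claw":30},{"dx":0,"dy":0,"dz":0,"wx":0,"wy":0,"wz":-0.15,"claw":30},{"dx":0,"dy":0,"dz":0,"wx":0,"wy":0,"wz":0,"claw":30}]' 60
python3 -c "
from h import *
to(.507,.385,.127);print(monitor.observe()['moment'])"
python3 -m handwheel '[{"dx":0,"dy":0,"dz":0,"wx":0,"wy":0,"wz":-0.16,"claw":30},{"dx":0,"dy":0,"dz":0,"wx":0,"wy":0,"wz":-0.16,"claw":30},{"dx":0,"dy":0,"dz":0,"wx":0,"wy":0,"wz":-0.16,"claw":30},{"dx":0,"dy":0,"dz":0,"wx":0,"wy":0,"wz":-0.16,"claw":30},{"dx":0,"dy":0,"dz":0,"wx":0,"wy":0,"wz":-0.16,"claw":30},{"dx":0,"dy":0,"dz":0,"wx":0,"wy":0,"wz":-0.06,"claw":30},{"dx":0,"dy":0,"dz":0,"wx":0,"wy":0,"wz":0,"claw":30}]' 60
python3 -c "
from h import *
to(.507,.385,.127);print(monitor.observe()['moment'])"
```

```text
clock: 12.7
position: [0.5072, 0.3848, 0.1276]
tool_rot: [3.141, -0.0, 2.763]
force: [-3.2, -3.5, 8.4]
grip_width: 0.0438
finger_force: 61.1
clock 12.7 p [0.5072 0.3848 0.1276] rot [ 3.141 -0.     2.763] q7 [-0.09  0.88 -1.11  1.6   0.84  1.2  -0.19] F [-3.2 -3.5  8.4] grip 0.04381608656476312 61.074701808393
tool cm [0.02 0.01 0.06]
[-0.53578298  0.56497959 -0.03888935]
clock: 13.58
position: [0.5071, 0.3849, 0.1276]
tool_rot: [3.141, 0.0, -2.661]
force: [-3.4, -1.4, 7.7]
grip_width: 0.0442
finger_force: 61.2
clock 13.575 p [0.5071 0.3849 0.1276] rot [ 3.141  0.    -2.661] q7 [-0.03  0.97 -1.26  1.6   0.95  1.3   0.6 ] F [-3.4 -1.4  7.7] grip 0.04423005065869002 61.15978022105992
tool cm [0.   0.01 0.06]
[-0.26339544  0.62004314 -0.07784305]
```

```bash
python3 -m handwheel '[{"dx":0,"dy":0,"dz":0,"wx":0,"wy":0,"wz":0,"claw":60},{"dx":0,"dy":0,"dz":0,"wx":0,"wy":0,"wz":0,"claw":75},{"dx":0,"dy":0,"dz":-2,"wx":0,"wy":0,"wz":0,"claw":75},{"dx":0,"dy":0,"dz":-5,"wx":0,"wy":0,"wz":0,"claw":75},{"dx":0,"dy":0,"dz":-5,"wx":0,"wy":0,"wz":0,"claw":75},{"dx":0,"dy":0,"dz":0,"wx":0,"wy":0,"wz":0,"claw":75},{"dx":0,"dy":0,"dz":0,"wx":0,"wy":0,"wz":0,"claw":75}]'
python3 -c "
from h import *
to(.507,.385,.15)
d=grab('wrist')
u,v=map(int,fproj(d,[.507,.385,.14]));print(u-75,v-60)
cv2.imwrite('pics/c4.png',cv2.resize(d['frame'][v-60:v+60,u-75:u+75],(600,480),interpolation=2))"
```

```text
clock: 14.45
position: [0.5073, 0.3846, 0.2476]
tool_rot: [-3.141, 0.001, -2.662]
force: [-0.9, -0.5, 0.5]
grip_width: 0.064
finger_force: 0.0
clock 14.45 p [0.5073 0.3846 0.2476] rot [-3.141e+00  1.000e-03 -2.662e+00] q7 [-0.01  0.85 -1.35  1.48  0.83  1.46  0.68] F [-0.9 -0.5  0.5] grip 0.06402645949905436 0.0
tool cm [0.01 0.05 9.76]
185 120
```

View pics/c4.png

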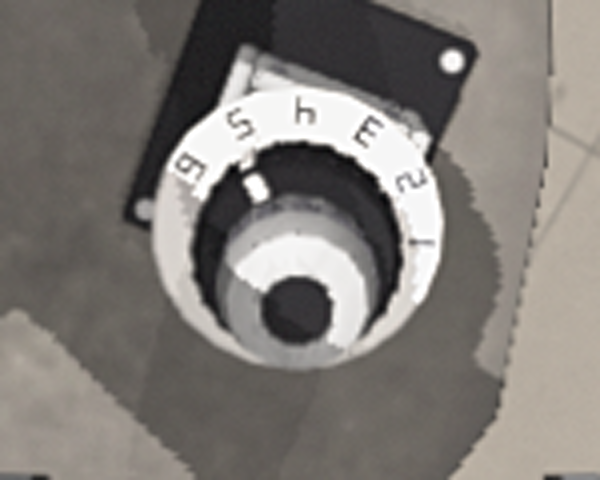

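The pointer at (255,185), with its foot at (245,160), now stands at numeral 5 (240,122), so the collar is set. Next I unwind the wrist and grip the head.

```bash
python3 -m handwheel '[{"dx":0,"dy":0,"dz":0,"wx":0,"wy":0,"wz":0.17,"claw":75},{"dx":0,"dy":0,"dz":0,"wx":0,"wy":0,"wz":0.17,"claw":75},{"dx":0,"dy":0,"dz":0,"wx":0,"wy":0,"wz":0.17,"claw":75},{"dx":0,"dy":0,"dz":0,"wx":0,"wy":0,"wz":0.17,"claw":75},{"dx":0,"dy":0,"dz":0,"wx":0,"wy":0,"wz":0.17,"claw":75},{"dx":0,"dy":0,"dz":0,"wx":0,"wy":0,"wz":0.17,"claw":75},{"dx":0,"dy":0,"dz":0,"wx":0,"wy":0,"wz":0.17,"claw":75},{"dx":0,"dy":0,"dz":0,"wx":0,"wy":0,"wz":0.17,"claw":75}]'
python3 -m handwheel '[{"dx":0,"dy":0,"dz":0,"wx":0,"wy":0,"wz":0.17,"claw":75},{"dx":0,"dy":0,"dz":3,"wx":0,"wy":0,"wz":0.07,"claw":75},{"dx":0,"dy":0,"dz":4,"wx":0,"wy":0,"wz":0,"claw":75},{"dx":0,"dy":0,"dz":2.8,"wx":0,"wy":0,"wz":0,"claw":75},{"dx":0,"dy":0,"dz":0,"wx":0,"wy":0,"wz":0,"claw":75},{"dx":0,"dy":0,"dz":0,"wx":0,"wy":0,"wz":0,"claw":75}]'
python3 -c "
from h import *
to(.507,.3845,.142)"
```

```text
clock: 15.5
position: [0.507, 0.3844, 0.2462]
tool_rot: [-3.14, -0.0, 2.255]
force: [-0.6, 0.4, 1.0]
grip_width: 0.0642
finger_force: 0.0
clock: 16.25
position: [0.5073, 0.3851, 0.1499]
tool_rot: [3.141, -0.001, 2.021]
force: [1.0, 1.2, -0.2]
grip_width: 0.0642
finger_force: 0.0
clock 16.25 p [0.5073 0.3851 0.1499] rot [ 3.141e+00 -1.000e-03  2.021e+00] q7 [-0.15  0.78 -0.96  1.59  0.69  1.14 -0.83] F [ 1.   1.2 -0.2] grip 0.0642279162442615 0.0
tool cm [-0.04 -0.05  0.79]
```

```bash
python3 -m handwheel '[{"dx":0,"dy":0,"dz":0.8,"wx":0,"wy":0,"wz":0,"claw":75},{"dx":0,"dy":0,"dz":0,"wx":0,"wy":0,"wz":0,"claw":45},{"dx":0,"dy":0,"dz":0,"wx":0,"wy":0,"wz":0,"claw":30},{"dx":0,"dy":0,"dz":0,"wx":0,"wy":0,"wz":0,"claw":20},{"dx":0,"dy":0,"dz":0,"wx":0,"wy":0,"wz":0,"claw":20},{"dx":0,"dy":0,"dz":0,"wx":0,"wy":0,"wz":0,"claw":20},{"dx":0,"dy":0,"dz":0,"wx":0,"wy":0,"wz":0,"claw":20}]' 60
python3 -m handwheel '[{"dx":0,"dy":0,"dz":-0.5,"wx":0,"wy":0,"wz":0,"claw":20},{"dx":0,"dy":0,"dz":-1.5,"wx":0,"wy":0,"wz":0,"claw":20},{"dx":0,"dy":0,"dz":0,"wx":0,"wy":0,"wz":0,"claw":20}]'
```

```text
clock: 17.12
position: [0.5072, 0.3848, 0.1416]
tool_rot: [3.141, -0.0, 2.021]
force: [-1.3, -2.2, 5.0]
grip_width: 0.0313
finger_force: 59.7
clock: 17.5
position: [0.5073, 0.385, 0.1625]
tool_rot: [3.14, -0.0, 2.021]
force: [-1.9, -0.1, -3.6]
grip_width: 0.0315
finger_force: 60.6
```

```bash
python3 -m handwheel '[{"dx":0,"dy":0,"dz":-2,"wx":0,"wy":0,"wz":0,"claw":20},{"dx":0,"dy":0,"dz":-3,"wx":0,"wy":0,"wz":0,"claw":20},{"dx":0,"dy":0,"dz":-3,"wx":0,"wy":0,"wz":0,"claw":20},{"dx":0,"dy":0,"dz":-3,"wx":0,"wy":0,"wz":0,"claw":20},{"dx":0,"dy":0,"dz":-3,"wx":0,"wy":0,"wz":0,"claw":20},{"dx":0,"dy":0,"dz":-1,"wx":0,"wy":0,"wz":0,"claw":20},{"dx":0,"dy":0,"dz":0,"wx":0,"wy":0,"wz":0,"claw":20}]'
python3 -c "
from h import *
for c in ('top','scene'):
  d=grab(c)
  for n in ('tray_ramekin','doser'):
    for m in optics.masks_of(n,c)[:2]:
      r=m['rect'];q=np.array(m['region'])
      # fit: project circle radius 40mm rim, match rect centre
      from scipy.optimize import least_squares
      if n=='tray_ramekin':
        def P(x):
          a=np.linspace(0,6.28,60);pts=np.array([proj(d,[x[0]+k*np.cos(a[i]),x[1]+k*np.sin(a[i]),z]) for k,z in ((.04,.042),(.03,.006)) for i in range(60)])
          return np.r_[pts.min(0),pts.max(0)]-np.array([r[0],r[1],r[0]+r[2],r[1]+r[3]])
        s=least_squares(P,[.535,.046]);print(c,n,round(m['p'],2),r,s.x.round(4),s.fun.round(1))
      else: print(c,n,round(m['p'],2),r)
to(.535,.046,.3)"
```

```text
clock: 18.38
position: [0.5072, 0.3847, 0.3113]
tool_rot: [3.141, 0.0, 2.021]
force: [0.7, 0.3, -4.4]
grip_width: 0.0311
finger_force: 60.8
top tray_ramekin 0.48 [229.8, 185.2, 7.9, 5.9] [0.5664 0.0361] [-8.4 -9.2  8.3  8.9]
scene tray_ramekin 0.76 [216.6, 193.1, 20.8, 14.7] [0.5447 0.041 ] [-0.6 -2.5  0.6  2.3]
scene tray_ramekin 0.23 [187.1, 189.1, 81.7, 40.2] [0.5014 0.0797] [ 29.5  11.2 -29.6  -8.7]
scene doser 0.9 [134.3, 170.0, 25.6, 44.7]
scene doser 0.21 [188.5, 188.7, 77.7, 41.6]
clock 18.675 p [0.5071 0.3845 0.3103] rot [-3.141  0.     2.021] q7 [-0.12  0.64 -1.05  1.4   0.55  1.42 -0.72] F [-0.1  0.3 -3.5] grip 0.031527166128163406 60.810544773121364
tool cm [-31.69 -12.21   1.05]
```

```bash
python3 -c "
from h import *
for c,f,(u,v) in (('top','t',(345,294)),('scene','s',(339,302))):
  d=grab(c);im=cv2.imread('pics/'+f+'.png').astype(int);w=30
  g=im[v-w:v+w,u-w:u+w]
  m=((g.min(2)>115)&(g.max(2)-g.min(2)<35)).astype('uint8')
  n,l,s,ce=cv2.connectedComponentsWithStats(m);k=1+s[1:,4].argmax()
  ys,xs=np.nonzero(l==k);h=cv2.convexHull(np.c_[xs,ys].astype(np.int32));e=cv2.fitEllipse(h)
  U=(u-w+e[0][0]+.5)/1.5-.5;V=(v-w+e[0][1]+.5)/1.5-.5
  f_=foc(d);print(c,s[k],e,(U,V),atz(d,U,V,.042).round(4),atz(d,U,V,.03).round(4))
"
```

```text
top [  12   12   37   37 1069] ((29.910598754882812, 29.700164794921875), (36.72544860839844, 36.858062744140625), 59.51350784301758) (229.77373250325522, 195.6334431966146) [0.5406 0.0484 0.042 ] [0.5431 0.0493 0.03  ]
scene [  0  15  48  27 845] ((23.94649314880371, 27.062789916992188), (26.55690574645996, 49.160667419433594), 97.74430084228516) (221.79766209920248, 199.20852661132812) [0.5505 0.0619 0.042 ] [0.5617 0.0516 0.03  ]
```

```bash
python3 -m handwheel '[{"dx":-4.5,"dy":-1.7,"dz":0,"wx":0,"wy":0,"wz":0,"claw":20},{"dx":-4.5,"dy":-1.75,"dz":0,"wx":0,"wy":0,"wz":0,"claw":20},{"dx":-4.5,"dy":-1.75,"dz":0,"wx":0,"wy":0,"wz":0,"claw":20},{"dx":-4.5,"dy":-1.75,"dz":0,"wx":0,"wy":0,"wz":0,"claw":20},{"dx":-4.5,"dy":-1.75,"dz":0,"wx":0,"wy":0,"wz":0,"claw":20},{"dx":-4.5,"dy":-1.75,"dz":0,"wx":0,"wy":0,"wz":0,"claw":20},{"dx":-4.7,"dy":-1.75,"dz":0,"wx":0,"wy":0,"wz":0,"claw":20},{"dx":0,"dy":0,"dz":0,"wx":0,"wy":0,"wz":0,"claw":20}]'
```

```text
clock: 19.77
position: [0.5357, 0.0418, 0.3105]
tool_rot: [-3.14, 0.001, 2.015]
force: [-0.6, 1.5, -3.4]
grip_width: 0.0309
finger_force: 61.0
```

```bash
python3 -c "
from h import *
for c in ('wrist','scene'):
  d=grab(c,c+'5.png')
  for n in ('tray_ramekin','doser','portion_collar'):
    for m in optics.masks_of(n,c)[:2]:
      r=m['rect'];print(c,n,round(m['p'],2),r)
      if n=='tray_ramekin' and m['p']>.5:
        q=np.array(m['region']).astype('uint8');ys,xs=np.nonzero(q)
        e=cv2.fitEllipse(cv2.convexHull(np.c_[xs,ys].astype(np.int32)));print(e,(atz if c!='wrist' else fatz)(d,*e[0],.04))
  print('exp rim',[np.round((proj if c!='wrist' else fproj)(d,[.541+.04*np.cos(a),.049+.04*np.sin(a),.042]),1).tolist() for a in (0,1.57,3.14,4.71)])
  for z in (.197,): print('nozzle exp',(proj if c!='wrist' else fproj)(d,[.5357,.0418,z]))
to(.541,.049,.3)"
cat > el.py <<'E'
E
rm el.py
```

```text
wrist tray_ramekin 0.66 [121.8, 203.9, 42.6, 41.2]
((141.86856079101562, 225.53219604492188), (40.36027908325195, 45.47835159301758), 145.089111328125) [ 0.4108827 -0.1593567  0.04     ]
wrist tray_ramekin 0.6 [238.8, 120.8, 53.3, 49.3]
((264.3278503417969, 146.56936645507812), (51.38048553466797, 54.18247985839844), 98.4318618774414) [0.54199167 0.04884636 0.04      ]
wrist doser 0.78 [202.1, 158.3, 110.5, 134.5]
wrist portion_collar 0.6 [221.0, 187.7, 79.0, 46.7]
exp rim [[287.9, 157.9], [275.7, 122.2], [239.2, 135.0], [252.2, 170.1]]
nozzle exp (np.float64(258.2898759456973), np.float64(178.05715108767996))
scene doser 0.72 [216.2, 124.0, 17.3, 42.1]
exp rim [[218.5, 194.1], [218.2, 203.8], [234.1, 203.3], [233.9, 193.7]]
nozzle exp (np.float64(227.04800040073502), np.float64(162.95033836776275))
clock 20.175 p [0.5352 0.0469 0.311 ] rot [ 3.142 -0.     2.022] q7 [ 0.61  0.48 -1.14  1.66  0.45  1.3  -0.16] F [-0.5  0.5 -3.6] grip 0.03151510282278793 61.00187012634706
tool cm [-0.07  0.62  1.1 ]
```

```bash
python3 -m handwheel '[{"dx":-0.1,"dy":0.7,"dz":2,"wx":0,"wy":0,"wz":0,"claw":20},{"dx":0,"dy":0,"dz":3,"wx":0,"wy":0,"wz":0,"claw":20},{"dx":0,"dy":0,"dz":3,"wx":0,"wy":0,"wz":0,"claw":20},{"dx":0,"dy":0,"dz":2,"wx":0,"wy":0,"wz":0,"claw":20},{"dx":0,"dy":0,"dz":1,"wx":0,"wy":0,"wz":0,"claw":20},{"dx":0,"dy":0,"dz":0,"wx":0,"wy":0,"wz":0,"claw":20},{"dx":0,"dy":0,"dz":0,"wx":0,"wy":0,"wz":0,"claw":20}]'
python3 -c "
from h import *
to(.542,.049,.1706)
p=monitor.observe()['position']
d=grab('scene');print('nozzle exp',proj(d,[p[0],p[1],p[2]-.1136]),'disc exp',proj(d,[p[0],p[1],p[2]-.0106]))
for m in optics.masks_of('doser','scene')[:1]:
  q=np.array(m['region']);print(m['p'],m['rect'])
  for v in np.unique(np.nonzero(q)[0]): x=np.nonzero(q[v])[0];print(v,x.min(),x.max(),end='; ')
"
```

```text
clock: 21.05
position: [0.5424, 0.0485, 0.2018]
tool_rot: [3.14, 0.0, 2.021]
force: [-0.4, -0.1, -3.8]
grip_width: 0.0316
finger_force: 61.0
clock 21.05 p [0.5424 0.0485 0.2018] rot [3.14  0.    2.021] q7 [ 0.54  0.6  -1.06  1.79  0.58  1.11 -0.27] F [-0.4 -0.1 -3.8] grip 0.03157202969838025 60.97325204056688
tool cm [ 0.07 -0.02  3.12]
nozzle exp (np.float64(225.50579685862306), np.float64(188.28927702743692)) disc exp (np.float64(224.35259247582525), np.float64(164.42856002451526))
0.66 [215.9, 150.8, 13.2, 37.5]
150 221 224; 151 220 225; 152 220 225; 153 219 226; 154 219 226; 155 219 226; 156 219 226; 157 218 227; 158 218 228; 159 217 230; 160 217 231; 161 216 232; 162 216 232; 163 215 233; 164 215 233; 165 215 233; 166 215 233; 167 216 232; 168 216 232; 169 217 231; 170 217 231; 171 217 231; 172 217 231; 173 217 231; 174 217 231; 175 217 231; 176 217 231; 177 217 231; 178 218 231; 179 218 230; 180 219 229; 181 220 228; 182 221 227; 183 222 227; 184 223 226; 185 224 226; 186 224 225;
```

```bash
python3 -m handwheel '[{"dx":0,"dy":0,"dz":1.5,"wx":0,"wy":0,"wz":0,"claw":20},{"dx":0,"dy":0,"dz":1,"wx":0,"wy":0,"wz":0,"claw":20},{"dx":0,"dy":0,"dz":0.6,"wx":0,"wy":0,"wz":0,"claw":20},{"dx":0,"dy":0,"dz":0,"wx":0,"wy":0,"wz":0,"claw":20},{"dx":0,"dy":0,"dz":0,"wx":0,"wy":0,"wz":0,"claw":20},{"dx":0,"dy":0,"dz":0,"wx":0,"wy":0,"wz":0,"claw":20},{"dx":0,"dy":0,"dz":0,"wx":0,"wy":0,"wz":0,"claw":20}]'
python3 -c "
from h import *
to(.542,.049,.1706)
p=monitor.observe()['position']
d=grab('scene');print('nozzle exp',proj(d,[p[0],p[1],p[2]-.1136]))
m=optics.masks_of('doser','scene')[0];q=np.array(m['region']);print(m['p'],m['rect'])
for v in np.unique(np.nonzero(q)[0])[-12:]: x=np.nonzero(q[v])[0];print(v,x.min(),x.max(),end='; ')
for m in optics.masks_of('tray_ramekin','scene')[:1]: print('ram',m['p'],m['rect'])
print('exp rim rect',[np.round(proj(d,[.542+.04*np.cos(a),.049+.04*np.sin(a),.042]),1).tolist() for a in np.arange(0,6.2,.785)])
# white extent of rim rows near the nozzle
f=d['frame'].astype(int)
for v in range(192,212,2): print(v,f[v,208:246].min(1).tolist())
w=grab('wrist')
for m in optics.masks_of('tray_ramekin','wrist')[:3]: print('w',m['p'],m['rect'])
print([np.round(fproj(w,[.542+.04*np.cos(a),.049+.04*np.sin(a),.042])).tolist() for a in np.arange(0,6.2,.785)])
"
```

```text
clock: 22.02
position: [0.5421, 0.0483, 0.1702]
tool_rot: [3.141, 0.0, 2.021]
force: [-0.0, 0.6, -3.2]
grip_width: 0.0313
finger_force: 61.0
clock 22.025 p [0.5421 0.0483 0.1702] rot [3.141 0.    2.021] q7 [ 0.51  0.63 -1.03  1.82  0.62  1.06 -0.3 ] F [-0.   0.6 -3.2] grip 0.03127019766465709 60.97295862331521
tool cm [ 0.07  0.02 -0.04]
nozzle exp (np.float64(225.94894819923005), np.float64(195.2833500304149))
0.76 [216.2, 157.8, 17.3, 37.7]
182 217 233; 183 217 233; 184 217 233; 185 217 233; 186 217 232; 187 218 232; 188 218 231; 189 220 230; 190 222 229; 191 223 227; 192 224 227; 193 224 226; ram 0.68 [216.0, 194.4, 24.9, 13.7]
exp rim rect [[218.3, 194.0], [214.9, 198.9], [218.1, 203.7], [226.0, 205.5], [233.9, 203.2], [237.0, 198.2], [233.7, 193.6], [226.0, 191.8]]
192 [113, 110, 116, 117, 122, 128, 140, 143, 130, 102, 75, 62, 67, 80, 95, 117, 116, 109, 109, 109, 115, 114, 109, 95, 88, 83, 83, 79, 82, 77, 73, 78, 77, 89, 106, 134, 162, 184]
194 [107, 111, 114, 119, 121, 134, 159, 167, 158, 135, 130, 143, 159, 156, 154, 153, 139, 121, 116, 130, 149, 159, 157, 158, 156, 143, 118, 
[... 971 characters left out ...]
135, 146, 141, 147]
206 [38, 41, 32, 29, 30, 29, 33, 44, 72, 108, 131, 149, 170, 189, 207, 217, 225, 231, 233, 224, 217, 204, 199, 183, 162, 139, 120, 86, 62, 50, 49, 63, 97, 126, 142, 144, 149, 148]
208 [49, 35, 29, 34, 29, 37, 30, 33, 38, 50, 63, 90, 107, 120, 130, 133, 139, 144, 141, 137, 129, 127, 119, 108, 93, 72, 58, 45, 45, 42, 45, 57, 88, 122, 146, 153, 155, 153]
210 [173, 130, 84, 43, 33, 30, 28, 27, 24, 29, 36, 33, 41, 49, 60, 69, 74, 77, 81, 76, 74, 63, 54, 46, 37, 38, 44, 48, 41, 41, 41, 45, 65, 103, 126, 143, 145, 147]
w 0.89 [219.4, 138.9, 78.5, 40.9]
[[293.0, 190.0], [296.0, 161.0], [276.0, 139.0], [245.0, 137.0], [223.0, 157.0], [222.0, 186.0], [242.0, 206.0], [271.0, 208.0]]
```

```bash
python3 -c "
from workcell import monitor,job_done
s=monitor.observe();print(s['clock'],abs(s['qd']).max(),s['force'])
print(job_done())"
```

```text
22.275 0.0019710113248977965 [-0.3318529   0.10227479 -4.03223036]
the job is handed in; nothing more can be done
None
```

I handed the job in at 22 s: the collar was seen at 5 before the lift, and the doser is held upright and still with its nozzle about 15 mm above the rim, within a few millimetres of the tray ramekin's middle; a first collar grip closed on the head instead and was redone.

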